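# Feed a squat glass jar through the crusher's gravity flap

## Task

Feed the short, wide glass jar to the glass crusher: push it along the raised deck, standing upright, through the hanging flap of the feed chute until it tips over the inner edge and drops into the chute, then withdraw so that the flap swings shut behind it. Only push the jar with the fingers, do not lift it or knock it over on the deck, and leave the other loose things where they are.

Things in the scene. Friction and masses are not known exactly. Their poses are not given: they have to be found in the camera images.
- jar: The jar to feed: squat closed glass jar with a steel screw cap, greenish, 76 mm in diameter and 80 mm tall, 0.18 to 0.35 kg, standing loose on the deck before the chute. Origin: centre of its underside, z up while it stands.
- jar_mid (a point): Middle of the jar, on its axis, half way up (40 mm above its underside).
- chute: Fixed glass crusher. Origin: at bench level below the middle of the shut flap; x points level into the chute, y to the left when looking in, z up. Flat deck 70 mm high, x = -300 to 45 mm, y = +-180 mm, side lips 10 mm higher up to x = -15. At x = 45 mm, inside the flap, the deck ends in a drop to the bench. Chute side walls 174 mm apart inside, x = -10 to 200 mm, 260 mm high, open top with 3 bars.
- mouth (a point): Point of the chute's mouth at deck level, right below the middle of the shut flap. The mouth's front flanges reach y = +-119 mm of the chute, 6 to 10 mm before the flap.
- housing (a point): Centre of the top of the white crusher housing that closes the chute at the back (x = 200 to 460 mm of the chute): 260 x 340 mm in plan, 300 mm high; motor and box on top reach 390 mm above the bench.
- lintel (a point): Middle of the underside of the bar across the chute's mouth, above the flap: 248 mm above the bench, 178 mm above the deck; the bar is 24 mm deep, 16 mm high, 238 mm wide.
- flap (a joint): Angle of the flap, rad: 0 = hanging shut, grows to 1.35 as it is pushed into the chute. Opens inwards only, swings freely, falls shut by its own weight. Steel sheet 166 mm wide, 155 mm tall, 3 mm thick, 0.1 kg, hinged at its top edge, 166 mm above the deck at x = 0 of the chute; lower edge 10 mm above the deck. It lies on the jar or the fingers while they are in the mouth.
- flap_edge (a point): Middle of the flap's lower edge.
- tall_jar: Bystander: tall narrow glass jar, 60 mm in diameter, 135 mm tall, standing loose on the deck or the bench. Origin: centre of its underside.
- bottle: Bystander: glass bottle, 66 mm in diameter, 220 mm tall, standing loose on the deck or the bench. Origin: centre of its underside.
- can: Bystander: bare metal can, 66 mm in diameter, 110 mm tall, standing loose on the deck or the bench. Origin: centre of its underside.
- mug: Bystander: white mug, 84 mm in diameter, 95 mm tall, standing loose on the deck or the bench. Origin: centre of its underside.
- screwdriver: Bystander: screwdriver, 200 mm long, lying loose along its own x. Origin: on the surface below it, near its middle.
- wrench: Bystander: wrench, 190 mm long, lying loose along its own x. Origin: on the surface below it, near its middle.
Not all that is in view belongs to the job. What is shaped like the jar but blue or turquoise is not meant.

How it is judged:
By the outcome, as a careful person would: the job done as asked, in the order asked, and still so for the second after the job is handed in, with the robot touching nothing.
It also fails if it takes over 56 s, if anything falls off the work surface, if the arm or the gripper's body presses on something with over 40 N, if the wrist force passes 120 N, or if a joint passes its speed limit or range.

## Robot

A 6-joint arm with a two-finger parallel gripper is mounted at the origin on the work surface. World frame = base frame: x ahead of the robot, y to its left, z up, the work surface at z = 0. Lengths are in m, angles in rad, forces in N, time in s.
With the tool pointing down it reaches from about 0.275 to 0.975 m from the base axis. Payload 8.4 kg.
Tool frame: the origin (TCP) lies at the very end of the fingers, on their centre line; the grasp point (between the pads) lies 19 mm behind it; y points along the fingers, x is the direction in which the jaws open and shut, and the axes are right-handed (so a half turn about y gives the same grasp; the last joint's range is limited). The gripper opens to 92 mm and grips with 3 to 60 N. Pads are 20 mm wide; open, the fingers measure 128 mm over their backs; the gripper's body (75 mm by 189 mm) begins 69 mm behind the grasp point.
Start: joints at [1.104, 0.353, 1.633, -0, 1.155, -0.002], TCP at [0.28, 0.559, 0.215] pointing down, gripper open.
Joint ranges: [-2.63, 2.63], [-0.92, 2.1], [0.06, 2.66], [-1.3, 4.44], [0, 2.69], [-3.02, 3.02]. Speed limits (rad/s): [2.22, 2.22, 2.79, 3.14, 3.14, 3.14].

## Interface

Orientations are given as a unit quaternion [w, x, y, z].
In Python, from cell import arm gives the robot as it stands. The module is installed in compiled form; this text tells all that it offers.
- The arm moves only by the tool step_arm, never from a script. Its argument "targets" is a list that holds one entry, the list of rows, each a list of 6 numbers: the shift along the tool's x, y, z in m, then the turn, a rotation vector about the tool's x, y, z in degrees. In form: [[[dx, dy, dz, wx, wy, wz], ...]]. A call has 1 to 10 rows; each row shifts and turns the pose as measured when the row begins, along the tool's axes as they then stand; what a row does not reach is not made up. A row lasts 1/8 s, in which the tool goes at most 62.5 mm and 10.7 degrees, less where a joint would pass 70% of its speed; a pose out of reach is approached as far as the arm can. A call is refused whole if a number of a shift passes 0.0625 or a number of a turn 10.7, either way. A call with a gripper value outside its range is refused whole. "claw" is the opening, from 0 (shut) to 1 (fully open), set as the call begins (left out, the last holds). The fingers move at their own pace and stop on an object; "squeeze" is the grip in N (left out, the last holds). Time passes only in rows, so rows that do not move let the fingers close. It gives the time, the measured TCP pose, the force and the opening at its end, in the units of the state.
- arm.sense(): the state, without advancing time (a new reading comes with each control period).
- arm.grab_frame(name): name is "scene" or "side" or "wrist"; returns a dict with "img" (400x640x3 uint8, red, green, blue), "range_z" (400x640 float32, m along the optical axis (not along the pixel's ray), 0 where there is no reading), "fx", "fy", "cx", "cy" (pixels), "rvec" (rotation vector, rad) and "tvec" (3), from world to camera coordinates, as OpenCV has them. Camera axes: x right, y down, z forward; pixel columns grow to the right and rows downward; lengths in m; the calibration is good to about 2 mm. The wrist camera is an equidistant fisheye: a pixel r from the principal point sees the ray r / f radians off the axis. A picture is of the moment at which its call begins.
- arm.sign_off(): hands the job in, once; it reports no verdict.
The state is a dict: "t": time; "joint_pos": joint angles; "dq": joint speeds; "effort": joint torques, N m; "tool_pos": TCP position; "eef_rot": TCP orientation; "contact_force": force on the tool from outside, world axes, zero at the start; "moment": the same for the moment, N m; "opening": finger opening in m.
Only numpy, scipy, OpenCV 4.12 (cv2) and the standard library are available. Lean on these libraries where they do the work, as an engineer would, in place of code of your own. Each camera call takes 0.05 s, during which the arm holds its last target. There are 200 camera calls.

## Working session

There is one attempt and no reset: what is moved stays moved. The work goes in short steps, Python scripts to look and compute and a tool call to move; the robot and the scene stay as the last step left them, time stands still between calls to the robot, and variables do not carry over. Pictures are saved under pics/ and viewed, about 8 in all and at most 12, crops included, and the job is handed in when it is done.

Besides the shell and the picture viewer there is one more tool, called as name(argument=value, ...) on one line, values as JSON. step_arm: Moves the arm, as the interface text tells. Its arguments: {"type":"object","properties":{"targets":{"type":"array"},"claw":{"type":"number"},"squeeze":{"type":"number"}},"required":["targets"]}

```bash
mkdir -p pics; cat > h.py <<'E'
import numpy as np, cv2
from cell import arm
def grab(n,save=None):
    f=arm.grab_frame(n)
    if save: cv2.imwrite(save,f['img'][:,:,::-1])
    np.savez(''+n+'.npz',**f)
    return f
def load(n): return dict(np.load(''+n+'.npz'))
def world(f,u,v,z=None):
    R,_=cv2.Rodrigues(np.array(f['rvec'],float));t=np.array(f['tvec'],float).ravel()
    d=np.array([(u-f['cx'])/f['fx'],(v-f['cy'])/f['fy'],1])
    if z is None: return R.T@(d*f['range_z'][int(v),int(u)]-t)
    c=-R.T@t; w=R.T@d; return c+w*(z-c[2])/w[2]
E
python3 - <<'E'
from h import *
a=grab('scene','pics/a.png');b=grab('side','pics/b.png')
print(arm.sense())
E
```

```text
{'t': 0.1, 'joint_pos': array([ 1.10359027e+00,  3.53645062e-01,  1.63403260e+00,  4.21629450e-05,
        1.15521089e+00, -2.40314644e-03]), 'dq': array([-0.00068522, -0.00193524, -0.00157423,  0.00169782,  0.00046885,
       -0.00017632]), 'effort': array([-1.69552663e-03, -5.94913137e+01, -3.34929585e+01,  6.97344518e-02,
        1.83957524e-02, -3.33696710e-05]), 'tool_pos': array([0.27994498, 0.55830549, 0.21390906]), 'eef_rot': array([-0.60149054,  0.60194673,  0.37099771, -0.3717929 ]), 'contact_force': array([ 0.27366082, -0.17969293,  0.24166955]), 'moment': array([-0.03926699, -0.01883574, -0.04407826]), 'opening': 0.09175090725945485}
```

View pics/a.png

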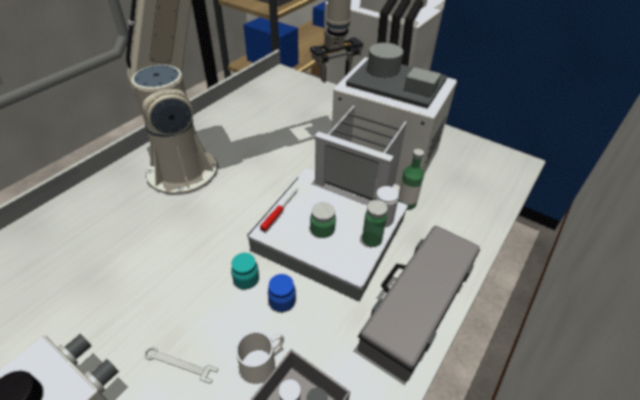

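View pics/b.png

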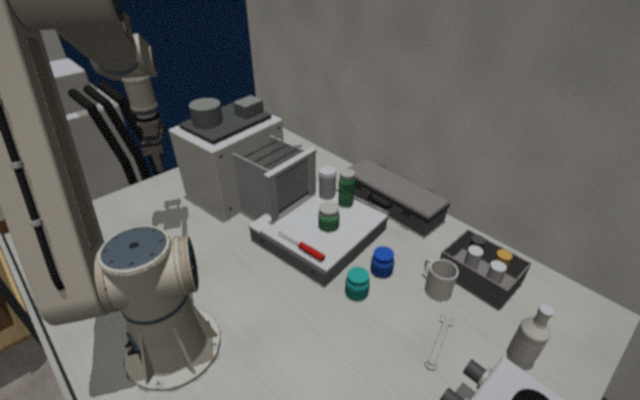

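The squat green jar with the steel cap is at scene (322,219). It could be confused with the tall green jar at (375,223), the turquoise jar at (244,269) or the blue jar at (281,292). I choose the first by its description and will check it in a crop.

```bash
python3 - <<'E'
from h import *
ims=[]
for n,(x0,y0,x1,y1) in (('scene',(240,100,440,300)),('side',(220,120,400,300))):
    f=load(n); c=cv2.resize(f['img'][y0:y1,x0:x1],(400,400),interpolation=cv2.INTER_CUBIC); ims.append(c)
cv2.imwrite('pics/c.png',np.hstack(ims)[:,:,::-1])
for n in('scene','side'):
    f=load(n);R,_=cv2.Rodrigues(f['rvec']);t=f['tvec'].ravel()
    v,u=np.mgrid[0:400,0:640];z=f['range_z']
    P=np.stack([(u-f['cx'])/f['fx']*z,(v-f['cy'])/f['fy']*z,z],-1)
    W=(P-t)@R; W[z==0]=9
    print(n,'cam',-R.T@t)
    m=(abs(W[...,2]-.07)<.006)&(abs(W[...,0])<1.5)
    # deck: largest comp
    k,l,s,_=cv2.connectedComponentsWithStats(m.astype(np.uint8)); i=1+s[1:,4].argmax()
    q=W[l==i]; print('deck',s[i],cv2.minAreaRect((q[:,:2]*1000).astype(np.float32)),q[:,2].mean())
    for nm,zz in(('jar',.15),('tall',.205),('can',.18),('bars/lintel',.262),('housing',.3)):
        m=(abs(W[...,2]-zz)<.006)&(abs(W[...,0])<1.5)
        k,l,s,_=cv2.connectedComponentsWithStats(m.astype(np.uint8),connectivity=8)
        for j in range(1,k):
            if s[j,4]>25:
                q=W[l==j]; print(nm,s[j],np.round(cv2.minAreaRect((q[:,:2]*1000).astype(np.float32))[0]),np.round(cv2.minAreaRect((q[:,:2]*1000).astype(np.float32))[1]),round(cv2.minAreaRect((q[:,:2]*1000).astype(np.float32))[2],1))
E
```

```text
scene cam [ 1.05209486 -0.66185985  0.99806678]
deck [ 247  168  161  120 7454] ((602.2108154296875, 62.658935546875), (367.1177673339844, 347.5661926269531), 6.863227844238281) 0.06776484648379268
jar [206   1  18   5  37] [-749.  943.] [95. 39.] 25.3
jar [228   0  88  25 151] [-491. 1126.] [373. 341.] 87.4
jar [194  12  14   6  41] [-698.  790.] [69. 44.] 60.0
jar [349  27  29  12  66] [  81. 1100.] [ 19. 163.] 89.1
jar [411  27 229  57 633] [ 744. 1363.] [931. 275.] 17.3
jar [  0  39 118  51 343] [-784.   80.] [ 25. 536.] 0.1
jar [115  42  12   7  40] [-723.  322.] [50. 31.] 58.1
jar [424 121  22  36  57] [718. 522.] [  5. 230.] 6.0
jar [151 133  46  20 154] [ 44. -25.] [150.  66.] 59.6
jar [352 132  38  14 103] [542. 387.] [135.  14.] 8.5
jar [391 147  23  19  61] [660. 360.] [105.  37.] 74.6
jar [315 162  67  27 190] [578. 186.] [222.  20.] 7.0
jar [406 165  17  11  81] [736. 322.] [50. 35.] 17.8
jar [612 173  20  70  98] [1283.  543.] [  2. 343.] 0.1
jar [312 202  23  18 314] [603.  20.] [62. 69.] 33.9
jar [364 220  22  11  65] [747.  51.] [59. 24.] 15.2
jar [569 244  44 156 27
[... 5511 characters left out ...]
1 114  12   6  34] [226. 998.] [22. 39.] 86.7
bars/lintel [ 171  126  146   53 1022] [556. 408.] [341. 470.] 7.2
bars/lintel [ 50 291 138  34 332] [-74. -35.] [ 18. 272.] 63.6
housing [ 156   39  484  139 1369] [1261.  449.] [ 609. 2128.] 16.9
housing [45 43 16  5 37] [ 363. 2100.] [78. 33.] 3.8
housing [85 70 20  9 43] [ 356. 1424.] [ 41. 145.] 18.6
housing [112  97  15   7  40] [ 332. 1017.] [40. 57.] 56.1
housing [62 99 14  7 40] [ 172. 1141.] [20. 48.] 86.1
housing [ 99 102  14   5  36] [ 272. 1013.] [26. 50.] 53.0
housing [ 85 106  12   5  35] [ 218. 1007.] [22. 40.] 80.6
housing [169 114 113  39 933] [544. 513.] [345. 262.] 5.8
housing [ 40 269 156  50 698] [-63. -43.] [ 40. 301.] 71.8
```

View pics/c.png

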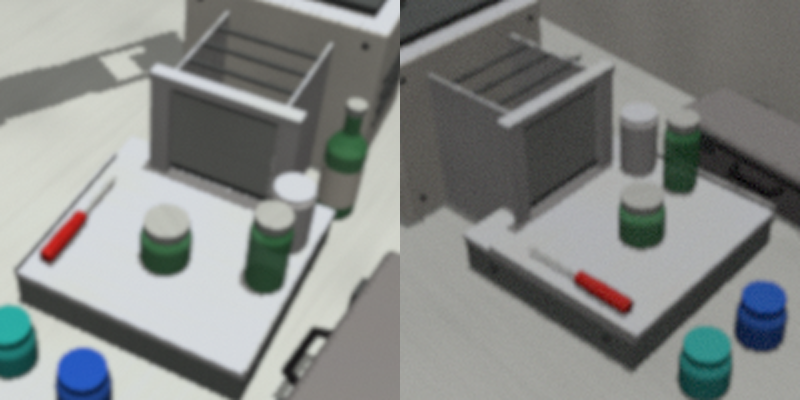

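The crop confirms the squat green jar with its steel cap, standing nearly centred before the chute, with its cap at (0.602, 0.020). The can and the tall jar stand on the right and the screwdriver lies on the left. I'll push with the tool tilted about 30° below level and the fingers half open as a cradle.

```bash
cat > plan.py <<'E'
from h import *
from scipy.spatial.transform import Rotation as Ro
O=np.array([.586,.190,.07]);a=np.radians(97)
cx=np.array([np.cos(a),np.sin(a),0]);cy=np.array([-np.sin(a),np.cos(a),0]);cz=np.array([0,0,1.])
def toC(p): d=np.asarray(p)-O; return np.array([d@cx,d@cy,d[2]])
def toW(c): return O+c[0]*cx+c[1]*cy+c[2]*cz
def cur():
    s=arm.sense();q=s['eef_rot'];return s,Ro.from_quat([*q[1:],q[0]])
def want(tilt,sgn=1,yaw=0):
    t=np.radians(tilt);f=np.cos(np.radians(yaw))*cx+np.sin(np.radians(yaw))*cy
    y=np.cos(t)*f-np.sin(t)*cz; x=sgn*np.cross(f,cz); return Ro.from_matrix(np.c_[x,y,np.cross(x,y)])
def show(tilt=None,c=None,w=None,sgn=1,yaw=0):
    s,R=cur();np.set_printoptions(precision=4,suppress=True)
    print('t',s['t'],'tcp',s['tool_pos'],'chute',toC(s['tool_pos']),'F',s['contact_force'],'q',s['joint_pos'],'open',s['opening'])
    if tilt is not None: print('turn',np.degrees((R.inv()*want(tilt,sgn,yaw)).as_rotvec()))
    if c is not None: w=toW(c)
    if w is not None: print('shift',R.inv().apply(np.array(w)-s['tool_pos']))
E
python3 - <<'E'
from plan import *
show(30,w=[.38,.12,.38]);show(30,sgn=-1,w=[.28,.45,.38])
print(cur()[1].as_matrix(), toC([.6025,.0205,.15]))
f=load('scene')
for n,u,v,z in(('sd',265,224,.08),('sd2',297,190,.07),('turq',244,258,.08),('blue',282,282,.08)):print(n,toC(world(f,u,v,z)))
E
```

```text
t 0.1 tcp [0.2799 0.5583 0.2139] chute [0.4029 0.2589 0.1439] F [ 0.2737 -0.1797  0.2417] q [ 1.1036  0.3536  1.634   0.      1.1552 -0.0024] open 0.09175090725945485
turn [ 54.9403  50.9246 -29.4849]
shift [-0.3472 -0.1657 -0.2859]
t 0.1 tcp [0.2799 0.5583 0.2139] chute [0.4029 0.2589 0.1439] F [ 0.2737 -0.1797  0.2417] q [ 1.1036  0.3536  1.634   0.      1.1552 -0.0024] open 0.09175090725945485
turn [ -34.1631 -110.1747  -63.6573]
shift [-0.097  -0.166  -0.0486]
[[ 0.4483 -0.0006 -0.8939]
 [ 0.8939 -0.0011  0.4483]
 [-0.0013 -1.      0.    ]] [-0.1702  0.0043  0.08  ]
sd [-0.2465  0.1536  0.01  ]
sd2 [-0.0669  0.1507 -0.    ]
turq [-0.3777  0.1347  0.01  ]
blue [-0.3929  0.004   0.01  ]
```

step_arm(targets=[[[0, -0.042, 0, 0, 0, 0], [0, -0.042, 0, 0, 0, 0], [0, -0.042, 0, 0, 0, 0], [0, -0.042, 0, 0, 0, 0], [-0.042, 0, -0.03, 0, 0, 0], [-0.042, 0, -0.03, 0, 0, 0], [-0.042, 0, -0.03, 0, 0, 0], [-0.042, 0, -0.03, 0, 0, 0], [-0.042, 0, -0.03, 0, 0, 0], [-0.042, 0, -0.03, 0, 0, 0]]], claw=0.5)

```text
t: 1.35
tool_pos: [0.3276, 0.2451, 0.3845]
eef_rot: [-0.599, 0.603, 0.37, -0.375]
contact_force: [0.3, -0.3, 0.6]
opening: 0.0459
```

```bash
python3 -c "
from plan import *
show(30,c=[-.27,.006,.25]);show(30,sgn=-1)"
```

```text
t 1.35 tcp [0.3276 0.2451 0.3845] chute [0.0862 0.2498 0.3145] F [ 0.2806 -0.2741  0.5885] q [ 0.6425 -0.1285  1.8117 -0.0044  1.4658 -0.4682] open 0.045887983177369175
turn [ 55.1204  51.0204 -29.9817]
shift [-0.1631  0.0661 -0.3994]
t 1.35 tcp [0.3276 0.2451 0.3845] chute [0.0862 0.2498 0.3145] F [ 0.2806 -0.2741  0.5885] q [ 0.6425 -0.1285  1.8117 -0.0044  1.4658 -0.4682] open 0.045887983177369175
turn [ -34.7045 -109.853   -63.8032]
```

step_arm(targets=[[[-0.02, 0, -0.05, 0, 0, 0], [-0.02, 0, -0.05, 0, 0, 0], [-0.02, 0, -0.05, 0, 0, 0], [-0.02, 0, -0.05, 0, 0, 0], [-0.02, 0, -0.05, 0, 0, 0], [-0.02, 0, -0.05, 0, 0, 0], [-0.02, 0, -0.05, 0, 0, 0], [-0.02, 0, -0.05, 0, 0, 0]]])

```text
t: 2.35
tool_pos: [0.6199, -0.0886, 0.3853]
eef_rot: [-0.6, 0.602, 0.371, -0.375]
contact_force: [1.2, 1.0, 0.5]
opening: 0.0459
```

step_arm(targets=[[[0, 0, 0, 6.9, 6.4, -3.7], [0, 0, 0, 6.9, 6.4, -3.7], [0, 0, 0, 6.9, 6.4, -3.7], [0, 0, 0, 6.9, 6.4, -3.7]]])

```text
t: 2.85
tool_pos: [0.6218, -0.0902, 0.3843]
eef_rot: [0.839, -0.453, -0.199, 0.228]
contact_force: [0.5, 0.1, -1.3]
opening: 0.0461
```

```bash
python3 -c "
from plan import *
show(30,c=[-.27,.006,.25])"
```

```text
t 2.85 tcp [ 0.6218 -0.0902  0.3843] chute [-0.2824 -0.0013  0.3143] F [ 0.4584  0.0522 -1.2559] q [-0.3664  0.4704  1.2063  0.4073  1.8441 -0.9694] open 0.04607834785786943
turn [ 26.6898  24.6359 -14.6816]
shift [-0.009   0.062  -0.0204]
```

Working well; finish the turn.

step_arm(targets=[[[0, 0, 0, 6.7, 6.2, -3.7], [0, 0, 0, 6.7, 6.2, -3.7], [0, 0, 0, 6.7, 6.2, -3.7], [0, 0, 0, 6.7, 6.2, -3.7], [0, 0, 0, 0, 0, 0]]])

```text
t: 3.48
tool_pos: [0.622, -0.0928, 0.38]
eef_rot: [0.967, -0.249, -0.005, 0.051]
contact_force: [-0.4, 0.3, 0.1]
opening: 0.046
```

```bash
python3 -c "
from plan import *
show(30,c=[-.265,.006,.033])
grab('scene','pics/d.png')
cv2.imwrite('pics/d.png',np.hstack([cv2.resize(grab(n)['img'][60:340,160:480],(400,350)) for n in('scene','side')])[:,:,::-1])"
```

```text
t 3.475 tcp [ 0.622  -0.0928  0.38  ] chute [-0.285  -0.0013  0.31  ] F [-0.3594  0.3437  0.143 ] q [-0.5554  0.5999  1.2883  0.8329  1.9436 -0.6219] open 0.046022092553923026
turn [-1.2191 -1.3666  0.5574]
shift [-0.0033  0.1509 -0.2332]
```

View pics/d.png

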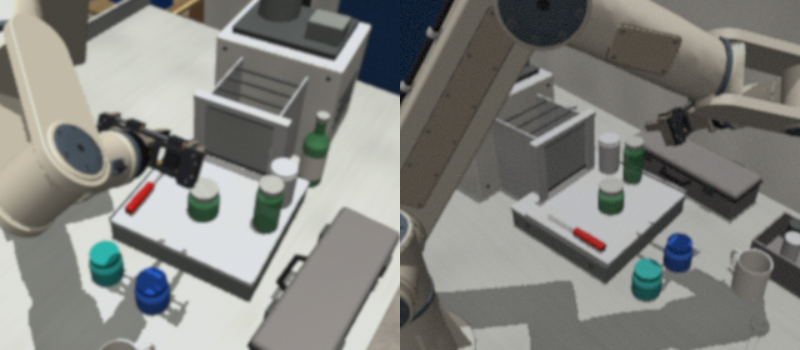

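The gripper hangs above and before the jar; the green jar at (203,198) in the left crop is untouched. Now straight down behind it.

step_arm(targets=[[[0, 0, 0, -1.2, -1.4, 0.6], [0, 0.02, -0.038, 0, 0, 0], [0, 0.02, -0.038, 0, 0, 0], [0, 0.02, -0.038, 0, 0, 0], [0, 0.02, -0.038, 0, 0, 0], [0, 0.0, 0, 0, 0, 0]]])

```text
t: 4.38
tool_pos: [0.6315, -0.0971, 0.2146]
eef_rot: [0.96, -0.27, -0.034, 0.068]
contact_force: [-0.7, 1.4, 0.6]
opening: 0.046
```

```bash
python3 -c "
from plan import *
show(30,c=[-.26,.006,.033])"
```

```text
t 4.375 tcp [ 0.6315 -0.0971  0.2146] chute [-0.2905 -0.0101  0.1446] F [-0.6897  1.4012  0.6452] q [-0.5398  0.7541  1.3593  0.7459  1.7553 -0.8545] open 0.04595636724521508
turn [ 1.5678  2.2447 -0.4848]
shift [-0.0186  0.0845 -0.0784]
```

step_arm(targets=[[[-0.006, 0.018, -0.025, 0.8, 1.1, -0.3], [-0.006, 0.018, -0.025, 0.8, 1.1, -0.2], [-0.006, 0.02, -0.025, 0, 0, 0], [0, 0, 0, 0, 0, 0]]])

```text
t: 4.88
tool_pos: [0.6154, -0.0893, 0.1219]
eef_rot: [0.964, -0.259, -0.019, 0.059]
contact_force: [-0.5, -0.4, 1.1]
opening: 0.0461
```

```bash
python3 -c "
from plan import *
show(30,c=[-.235,.006,.033])
cv2.imwrite('pics/e.png',np.hstack([cv2.resize(grab(n)['img'][100:300,y:y+200],(400,400),interpolation=cv2.INTER_CUBIC) for n,y in(('scene',220),('side',200))])[:,:,::-1])"
```

```text
t 4.875 tcp [ 0.6154 -0.0893  0.1219] chute [-0.2808  0.0048  0.0519] F [-0.5008 -0.359   1.0566] q [-0.5493  0.851   1.4282  0.7478  1.6517 -0.9385] open 0.04606913760667984
turn [0.1552 0.3979 0.076 ]
shift [-0.0012  0.0491  0.0067]
```

View pics/e.png

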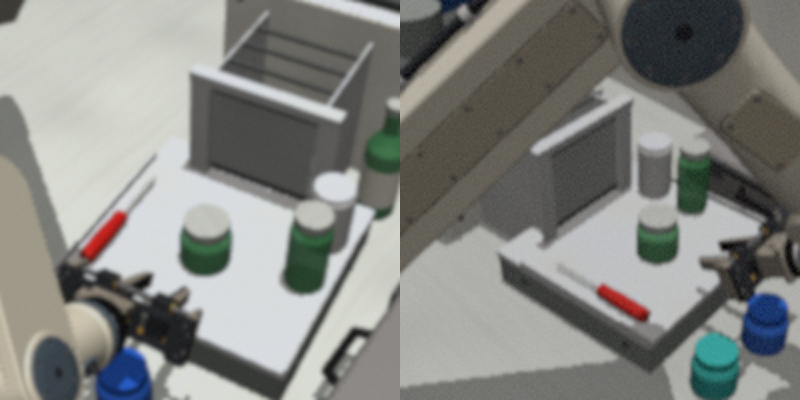

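Both views show the fingers low behind the jar and lined up with it, clear of the blue jar (scene crop 122,375) and the screwdriver (105,235). Approaching to contact.

step_arm(targets=[[[0, 0.019, 0.004, 0, 0, 0], [0, 0.019, 0.004, 0, 0, 0], [0, 0.014, 0.003, 0, 0, 0], [0, 0.007, 0.004, 0, 0, 0], [0, 0.007, 0.004, 0, 0, 0], [0, 0.007, 0.004, 0, 0, 0], [0, 0.007, 0.004, 0, 0, 0]]])

```text
t: 5.85
tool_pos: [0.6079, -0.0031, 0.1094]
eef_rot: [0.963, -0.262, -0.024, 0.058]
contact_force: [-0.5, -1.9, 1.7]
opening: 0.046
```

```bash
cat > jar.py <<'E'
from plan import *
import sys
def cloud(n):
    f=grab(n);R,_=cv2.Rodrigues(f['rvec']);v,u=np.mgrid[0:400,0:640];z=f['range_z']
    W=(np.stack([(u-f['cx'])/f['fx']*z,(v-f['cy'])/f['fy']*z,z],-1)-f['tvec'].ravel())@R
    W[z==0]=9;return W.reshape(-1,3)
for n in('scene','side'):
    C=(cloud(n)-O)@np.c_[cx,cy,cz]
    x=cur()[0]['tool_pos'];x=toC(x)[0]
    m=(abs(C[:,2]-.08)<.007)&(abs(C[:,1])<.09)&(C[:,0]>x-.01)&(C[:,0]<x+.09)
    q=C[m];print(n,len(q),'jar top',cv2.minAreaRect((q[:,:2]*1000).astype(np.float32)) if len(q)>5 else '', q[:,2].mean() if len(q) else '')
show(30,c=[-.1,.008,.033])
E
python3 jar.py
```

```text
scene 330 jar top ((-162.43955993652344, -1.39697265625), (64.98348236083984, 66.76517486572266), 59.50727844238281) 0.07738372985521574
side 214 jar top ((-159.037109375, 2.7588348388671875), (64.50189971923828, 66.00540924072266), 75.42975616455078) 0.08015848777090953
t 5.95 tcp [ 0.608  -0.0027  0.1095] chute [-0.1939  0.0017  0.0395] F [-0.2862 -0.46   -0.4248] q [-0.4513  0.8095  1.5582  0.8147  1.5327 -0.9576] open 0.04597229761205514
turn [0.4277 0.8374 0.2773]
shift [-0.0061  0.0842  0.042 ]
```

step_arm(targets=[[[-0.0006, 0.008, 0.004, 0.1, 0.2, 0], [-0.0006, 0.008, 0.004, 0.1, 0.2, 0], [-0.0006, 0.008, 0.004, 0.1, 0.2, 0], [-0.0006, 0.008, 0.004, 0.1, 0.2, 0], [-0.0006, 0.008, 0.004, 0, 0, 0], [-0.0006, 0.008, 0.004, 0, 0, 0], [-0.0006, 0.008, 0.004, 0, 0, 0], [-0.0006, 0.008, 0.004, 0, 0, 0], [-0.0006, 0.008, 0.004, 0, 0, 0]]])

```text
t: 7.08
tool_pos: [0.5974, 0.0778, 0.1088]
eef_rot: [0.965, -0.258, -0.02, 0.052]
contact_force: [0.4, -5.3, 4.2]
opening: 0.0459
```

```bash
python3 jar.py
```

```text
scene 289 jar top ((-81.40937805175781, -0.7454643249511719), (65.17808532714844, 62.95378112792969), 21.914901733398438) 0.07703290515163828
side 197 jar top ((-79.5061264038086, 2.363506317138672), (66.61229705810547, 62.42455291748047), 73.69662475585938) 0.08046233595132046
t 7.175 tcp [0.597  0.0784 0.1087] chute [-0.1121  0.0027  0.0387] F [-0.1968 -1.317   1.2926] q [-0.3543  0.7684  1.6682  0.9006  1.4389 -0.9569] open 0.046097292125782084
turn [-0.0477  0.2029  0.8849]
shift [-0.0055  0.0132  0.0011]
```

step_arm(targets=[[[-0.001, 0.008, 0.004, 0, 0, 0.2], [-0.001, 0.008, 0.004, 0, 0, 0.2], [-0.001, 0.008, 0.004, 0, 0.1, 0.2], [-0.001, 0.008, 0.004, 0, 0.1, 0.2], [-0.001, 0.008, 0.004, 0, 0, 0], [-0.001, 0.008, 0.004, 0, 0, 0], [-0.001, 0.008, 0.004, 0, 0, 0]]])

```text
t: 8.05
tool_pos: [0.587, 0.1386, 0.1082]
eef_rot: [0.965, -0.258, -0.019, 0.054]
contact_force: [0.9, -6.0, 4.4]
opening: 0.046
```

```bash
python3 jar.py; python3 -c "
from h import *
cv2.imwrite('pics/f.png',np.hstack([cv2.resize(load(n)['img'][100:300,y:y+200],(400,400),interpolation=cv2.INTER_CUBIC) for n,y in(('scene',220),('side',200))])[:,:,::-1])"
```

```text
scene 424 jar top ((-17.016780853271484, 0.42549896240234375), (178.4393310546875, 73.3580322265625), 88.90713500976562) 0.07806250496711267
side 271 jar top ((-10.87043571472168, 3.2004165649414062), (182.19973754882812, 81.05358123779297), 84.35845184326172) 0.08044424396899083
t 8.15 tcp [0.5866 0.1392 0.1081] chute [-0.0505  0.0056  0.0381] F [ 1.5508 -2.0795  3.1935] q [-0.27    0.7436  1.7317  0.9612  1.3768 -0.9547] open 0.04582526197364023
turn [-0.077   0.1661  0.5448]
shift [-0.0021 -0.0404 -0.0291]
```

View pics/f.png

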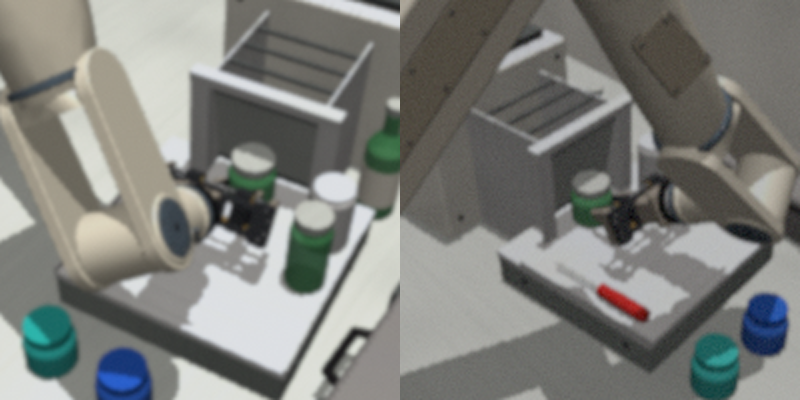

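The jar is in the mouth, standing, with the flap opening onto it; the gripper clears the tall jar at (310,245) and the can. Pushing on.

step_arm(targets=[[[-0.0005, 0.008, 0.004, 0, 0, 0.2], [-0.0005, 0.008, 0.004, 0, 0, 0.2], [-0.0005, 0.008, 0.004, 0, 0, 0.1], [-0.0005, 0.008, 0.004, 0, 0, 0], [-0.0005, 0.008, 0.004, 0, 0, 0]]])

```text
t: 8.78
tool_pos: [0.5818, 0.1814, 0.1077]
eef_rot: [0.964, -0.257, -0.019, 0.056]
contact_force: [0.7, -8.4, 7.4]
opening: 0.0458
```

```bash
python3 jar.py; python3 -c "
from h import *
cv2.imwrite('pics/g.png',np.hstack([cv2.resize(load(n)['img'][120:260,y:y+140],(400,400),interpolation=cv2.INTER_CUBIC) for n,y in(('scene',280),('side',230))])[:,:,::-1])"
```

```text
scene 344 jar top ((23.651981353759766, -0.06024932861328125), (178.2864227294922, 72.01106262207031), 89.85814666748047) 0.07814567342294408
side 256 jar top ((34.34230422973633, 0.30324554443359375), (180.89256286621094, 85.03974151611328), 88.8963623046875) 0.0799119582239213
t 8.875 tcp [0.5814 0.1821 0.1077] chute [-0.0073  0.0055  0.0377] F [ 0.7837 -2.2774  4.0464] q [-0.206   0.7317  1.7641  1.0083  1.3357 -0.9513] open 0.04590583051401675
turn [-0.1176  0.2733  0.3347]
shift [-0.0023 -0.078  -0.0502]
```

View pics/g.png

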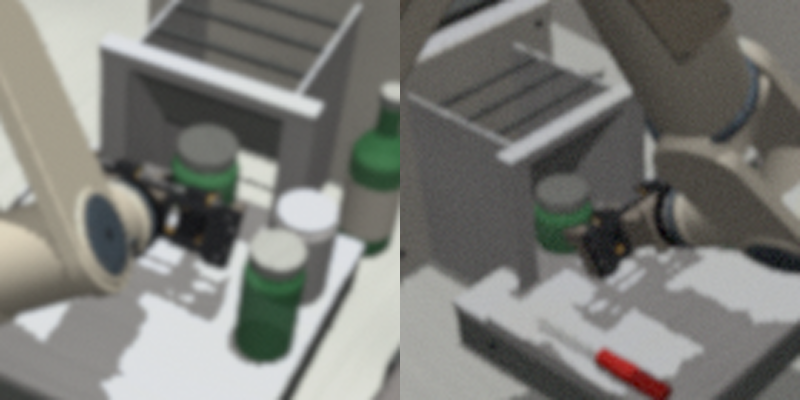

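step_arm(targets=[[[-0.0005, 0.007, 0.004, 0, 0, 0.1], [-0.0005, 0.007, 0.004, 0, 0, 0.1], [-0.0005, 0.007, 0.004, 0, 0, 0.1], [-0.0005, 0.006, 0.0035, 0, 0, 0]]])

```text
t: 9.38
tool_pos: [0.5779, 0.212, 0.1109]
eef_rot: [0.965, -0.255, -0.019, 0.058]
contact_force: [1.1, -1.5, 4.3]
opening: 0.0461
```

```bash
python3 jar.py; python3 -c "
from h import *
cv2.imwrite('pics/i.png',np.hstack([cv2.resize(load(n)['img'][120:260,y:y+140],(400,400),interpolation=cv2.INTER_CUBIC) for n,y in(('scene',280),('side',230))])[:,:,::-1])"
```

```text
scene 171 jar top ((57.23261642456055, 19.41485595703125), (68.43524169921875, 145.3890838623047), 7.274295806884766) 0.07902213642177366
side 123 jar top ((63.312049865722656, 1.1720352172851562), (185.39430236816406, 77.65678405761719), 84.16824340820312) 0.08020949900852666
t 9.475 tcp [0.5772 0.2123 0.1101] chute [0.0232 0.006  0.0401] F [ 0.4832 -0.2389 -0.6778] q [-0.16    0.7211  1.7842  1.043   1.3106 -0.9461] open 0.04591751060769891
turn [-0.2536  0.3446  0.1945]
shift [-0.002  -0.1034 -0.0672]
```

View pics/i.png

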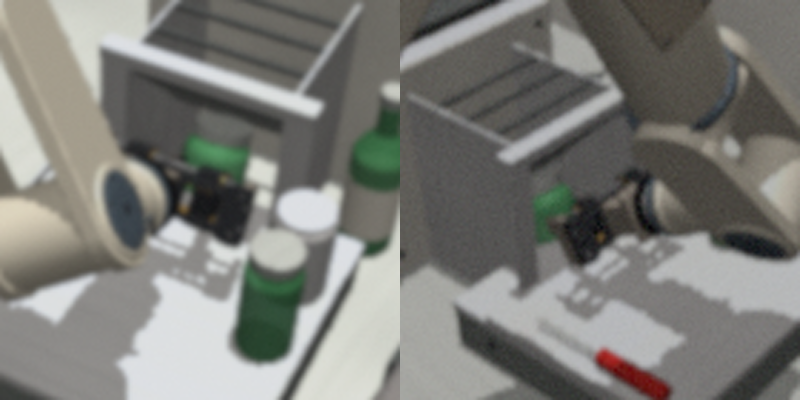

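The jar is tipping over the inner edge (cap leaning away, at (215,140)). A small further nudge, then wait.

step_arm(targets=[[[0, 0.006, 0.0035, 0, 0, 0], [0, 0.004, 0.002, 0, 0, 0], [0, 0, 0, 0, 0, 0], [0, 0, 0, 0, 0, 0], [0, 0, 0, 0, 0, 0]]])

```text
t: 10.1
tool_pos: [0.5748, 0.2242, 0.1084]
eef_rot: [0.965, -0.256, -0.018, 0.059]
contact_force: [-0.2, -0.8, 0.6]
opening: 0.0457
```

```bash
python3 jar.py; python3 -c "
from h import *
cv2.imwrite('pics/j.png',np.hstack([cv2.resize(load(n)['img'][120:260,y:y+140],(400,400),interpolation=cv2.INTER_CUBIC) for n,y in(('scene',280),('side',230))])[:,:,::-1])"
```

```text
scene 89 jar top ((29.294124603271484, 6.852622985839844), (160.29052734375, 7.708170413970947), 89.91394805908203) 0.07892738227763578
side 68 jar top ((45.041412353515625, 15.679458618164062), (199.89515686035156, 67.30551147460938), 63.26491928100586) 0.0802876909328623
t 10.2 tcp [0.5748 0.2242 0.1084] chute [0.0353 0.007  0.0384] F [-0.2886 -0.164   0.4794] q [-0.1411  0.7199  1.7925  1.0564  1.2976 -0.9447] open 0.046017994730680786
turn [-0.2018  0.2531  0.0937]
shift [-0.0011 -0.1147 -0.0719]
```

View pics/j.png

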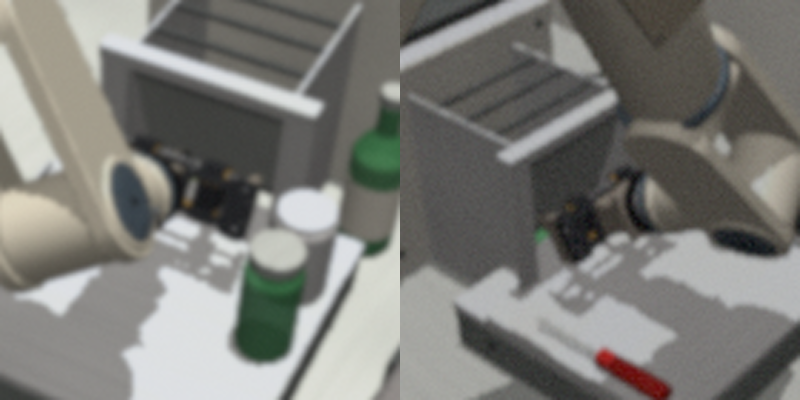

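The jar has dropped: it is gone from the deck, with only a sliver of green visible under the flap at (540,237). Withdrawing straight back.

step_arm(targets=[[[0, -0.013, -0.0075, 0, 0, 0], [0, -0.017, -0.01, 0, 0, 0], [0, -0.022, -0.0125, 0, 0, 0], [0, -0.026, -0.015, 0, 0, 0], [0, -0.026, -0.015, 0, 0, 0], [0, -0.026, -0.015, 0, 0, 0], [0, -0.026, -0.015, 0, 0, 0], [0, -0.026, -0.015, 0, 0, 0], [0, -0.026, -0.015, 0, 0, 0], [0, -0.015, -0.008, 0, 0, 0]]])

```text
t: 11.45
tool_pos: [0.6066, -0.052, 0.1078]
eef_rot: [0.964, -0.258, -0.017, 0.056]
contact_force: [1.0, -0.3, 0.5]
opening: 0.0456
```

step_arm(targets=[[[0, -0.015, 0.026, 0, 0, 0], [0, -0.02, 0.036, 0, 0, 0], [0, -0.02, 0.036, 0, 0, 0], [0, -0.02, 0.036, 0, 0, 0], [0, -0.02, 0.036, 0, 0, 0], [0, 0, 0, 0, 0, 0], [0, 0, 0, 0, 0, 0], [0, 0, 0, 0, 0, 0], [0, 0, 0, 0, 0, 0]]])

```text
t: 12.58
tool_pos: [0.6034, -0.0553, 0.3047]
eef_rot: [0.965, -0.257, -0.013, 0.055]
contact_force: [0.1, 0.2, -0.1]
opening: 0.0458
```

```bash
python3 -c "
from plan import *
show()
cv2.imwrite('pics/k.png',np.hstack([cv2.resize(grab(n)['img'][90:310,y:y+220],(400,400),interpolation=cv2.INTER_CUBIC) for n,y in(('scene',230),('side',200))])[:,:,::-1])
show()"
```

```text
t 12.575 tcp [ 0.6034 -0.0553  0.3047] chute [-0.2456  0.0127  0.2347] F [ 0.0859  0.2088 -0.1201] q [-0.5212  0.6048  1.4409  0.8006  1.8037 -0.7407] open 0.04576060333417017
t 12.675 tcp [ 0.6034 -0.0552  0.3048] chute [-0.2455  0.0126  0.2348] F [-0.6045  0.5471  0.5742] q [-0.5211  0.6046  1.4407  0.8007  1.8037 -0.7407] open 0.04614456794948115
```

View pics/k.png

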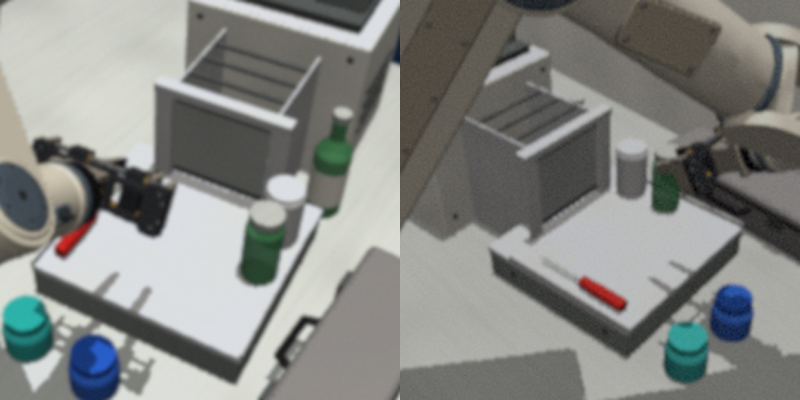

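The deck is clear and the flap looks shut (225,145), with the bystanders in place. I'll check the flap and bystanders by depth, then hand in.

```bash
python3 - <<'E'
from plan import *
for n in('scene','side'):
    f=load(n);R,_=cv2.Rodrigues(f['rvec']);v,u=np.mgrid[0:400,0:640];z=f['range_z']
    W=(np.stack([(u-f['cx'])/f['fx']*z,(v-f['cy'])/f['fy']*z,z],-1)-f['tvec'].ravel())@R;C=((W-O)@np.c_[cx,cy,cz])[z>0]
    m=(abs(C[:,1])<.07)&(abs(C[:,0])<.06)&(C[:,2]>.02)&(C[:,2]<.15);q=C[m]
    print(n,'flap x at low/high',np.median(q[q[:,2]<.06,0]),np.median(q[q[:,2]>.11,0]))
    for nm,h,p in(('tall',.135,[.744,.069]),('can',.11,[.728,.157])):
        c=toC([*p,0]);m=(abs(C[:,2]-h)<.006)&(np.hypot(C[:,0]-c[0],C[:,1]-c[1])<.045);q=C[m]
        if len(q)>5: print(nm,'moved mm',np.array(cv2.minAreaRect((q[:,:2]*1000).astype(np.float32))[0])-c[:2]*1000)
arm.sign_off()
E
```

```text
scene flap x at low/high -7.654078824557521e-06 -0.0009558348247819769
tall moved mm [-0.68893305  0.72218905]
can moved mm [0.36216981 1.59737069]
side flap x at low/high 0.002683131700174288 0.0012817795991740804
tall moved mm [6.04715093 6.28471957]
can moved mm [2.28697831 1.59486825]
the job is handed in; nothing more can be done
```

The squat green jar is in the chute. I pushed it along the deck upright with half-open, tilted fingers until it tipped over the inner edge and dropped. I then withdrew and lifted clear, and handed the job in at about 12.7 s of the 56 s allowed.

- **Flap:** depth from both cameras shows it hanging vertical, within 3 mm of the shut plane. The deck is empty where the jar stood.
- **Forces:** the readings at the end of each move stayed below about 12 N.
- **Bystanders:** the scene camera puts the tall jar and the can within 2 mm of where they were. The side camera reads the tall jar 6–9 mm off, but the gripper partly hid it in that view, so I trust the scene reading. I checked the screwdriver, the bottle and the blue and turquoise jars by eye only, and they look unmoved. The mug and the wrench were outside the last picture.
- **Jar:** I did not see it at rest. After the drop, only a sliver of green showed below the flap.

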